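Free the pawl and let the jar lift down

TASK

Take the wooden-handled release bar by its handle, put its steel end under the tab of the ratchet pawl on the jar lift, and gently lift the pawl with the bar, keeping it up without forcing it against its stop until the platform with the jar has sunk all the way down. Then lay the bar back on the open worktop, clear of the lift. Do not touch the lift or the jar with the gripper, keep the jar upright on its platform, and leave the pepper mill and the mug alone.

Things in the scene. Friction and masses are not known exactly. Their poses are not given: they have to be found in the camera images.
- bar: T-shaped release bar lying loose: wooden cross handle 24 long (its x) x 80 wide (y) x 42 high (z), and a straight steel rod of 8 diameter leaving the middle of its +x face, low down: rod axis along +x, 6 above the underside, ending at x = 115. Origin: centre of the handle's underside. 100 g. Grip the handle across its 24 from above, fingertips 12 or more above its underside to clear the rod
- bar_tip (a point): free end of the bar's steel rod, on its axis: 115 ahead of and 6 above the bar's origin
- stand: Jar lift, fixed to the worktop, with all it carries. Origin on the worktop under the axle of its toothed wheel (radius 30, axle 105 up, between two upright cheeks at y = -14 and 14); x points away from the robot, y to its left. Dark base plate x -49..73, y -33..33, 12 thick. Rack and guide post at x 18..58, y 17..34, up to 200 high. Do not touch it with the gripper
- pawl_tab (a point): Front edge of the lift tab, middle, underside, pawl at rest, NOMINAL height (fixed to the lift at x -65, z 136). Plate 26 wide, 4 thick, from x -65 to -30 where it is screwed on, up to 12 above or below this height, not measured: feel for it. Free below to the base. Lifting takes 2-6 N, 1-2 N once the wheel is free (14-16 of lift); at 17 comes a hard stop: never press over 10 N
- carriage (a joint): How far the jar platform has come down, m: 0 raised (start), 0.080 fully down on its end stop with its underside 4 mm over the worktop. With the pawl held up it sinks by itself on a damper, about 15 to 30 mm/s; with the pawl engaged it cannot
- jar: closed glass jar of pasta, 81 diameter x 136 high, standing loose on the platform inside its low rim; origin at the centre of its underside
- pepper_mill: dark wooden pepper mill, 58 diameter x 160 high, standing loose to the right of the lift; origin at the centre of its underside; leave it alone
- mug: mug, 91 x 129 x 104 high, standing loose left of and in front of the lift; origin at the centre of its underside; leave it alone
- pawl_pin (a point): hinge of the pawl, fixed to the lift at x = 50, y = 0, z = 141. The pawl is a steel bar lying from here toward the robot over the wheel, its nose hooked behind a wheel tooth; its lift tab sticks out in front. Let go, it springs back and catches the next tooth (every 10.5 of platform travel)
- platform_up (a point): fixed point: middle of the jar platform's top while raised (lift x = 10, y = 96, z = 90). Platform 120 x 120, wooden, rim 8 high, at the lift's left; it reaches x -50..70, y 36..156
Not all that is in view belongs to the job. Leave any turquoise look-alike of the bar alone.

How it is judged:
On the way, in this order (a step that is already met when the one before it is completed fails the run):
1. the bar is lifted off the worktop (height (world z) of bar above 0.04 m and contact force between the fingers and bar above 1 N), for 0.2 s.
2. with the held bar's end under the pawl tab, the platform starts to sink (value of joint carriage above 0.008 m and contact force between the fingers and bar above 1 N and horizontal distance between bar_tip and pawl_tab below 0.05 m and height (world z) of bar_tip above 0.09 m), for 0.1 s.
3. the platform is all the way down (value of joint carriage above 0.077 m), for 0.2 s.
At the end, for the whole second after the job is handed in: The platform is fully down (within 3 mm of its end stop), the jar stands upright (within 0.1 rad) and still on it, and the bar lies released and still on the worktop (its origin below 30 mm, its tip below 50 mm), not touching the lift (value of joint carriage above 0.077 m and angle between jar's own z axis and vertical below 0.1 rad and contact force between jar and stand above 0.5 N and linear speed of each of jar, bar below 0.02 m/s and height (world z) of bar between -0.01 and 0.03 m and height (world z) of bar_tip below 0.05 m and contact force between bar and stand below 0.05 N and contact force between the fingers and bar below 0.05 N).
It fails at once if the bar presses on the lift with more than 10 N (contact force between bar and stand above 10 N).
It fails at once if the gripper pushes the lift (over 1 N) (contact force between any of the fingers, the arm and stand above 1 N).
It fails at once if the gripper or bar pushes the jar (over 1 N) (contact force between any of the fingers, the arm, bar and jar above 1 N).
It fails at once if the jar tips (angle between jar's own z axis and vertical above 0.3 rad).
It fails at once if the pepper mill or the mug is moved more than 2 cm (distance of any of pepper_mill, mug from where it was at the start of the episode above 0.02 m).
It also fails if it takes over 70 s, if anything falls off the work surface, if the arm or the gripper's body presses on something with over 40 N, if the wrist force passes 120 N, or if a joint passes its speed limit or range.

ROBOT

A 7-joint arm with a two-finger parallel gripper is mounted at the origin on a cart in front of the work surface, level with it; the furniture and walls round the work are solid. World frame = base frame: x ahead of the robot, y to its left, z up, the work surface at z = 0. Lengths are in m, angles in rad, forces in N, time in s.
With the tool pointing down it reaches from about 0.425 to 0.875 m from the base axis. Payload 4.7 kg.
Tool frame: the origin (TCP) lies midway between the tips of the shut fingers; the grasp point (between the pads) lies 19 mm behind it; z points along the fingers, y is the direction in which the jaws open and shut (so a half turn about z gives the same grasp; the last joint's range is limited). The gripper opens to 87 mm and grips with 3 to 60 N. Pads are 19 mm wide; open, the fingers measure 117 mm over their backs; the gripper's body (75 mm by 190 mm) begins 51 mm behind the grasp point.
Start: joints at [-1.27, 0.321, -0.07, 1.45, 0.023, 1.371, -0.057], TCP at [0.184, 0.623, 0.223] pointing down, gripper open.
Joint ranges: [-2.86, 2.86], [-0.3, 2.09], [-1.38, 1.24], [0.06, 2.45], [-1.56, 4.7], [0.09, 2.05], [-2.69, 2.69]. Speed limits (rad/s): [2.57, 2.57, 3.14, 3.14, 3.14, 3.14, 3.14].

INTERFACE

Orientations are given as a rotation vector (axis times angle).
In Python, from bench import * gives the robot as it stands. The module is installed in compiled form; this text tells all that it offers.
- The arm moves only by the tool play_rows, never from a script. Its argument "series" is one flat list of numbers, 7 for each row, row after row: the opening in per cent of the stroke, from 0 (shut) to 100 (fully open), then the shift along the tool's x, y, z in m, then the turn, a rotation vector about the tool's x, y, z in degrees. In form: [fingers, tx, ty, tz, rx, ry, rz, fingers, tx, ty, tz, rx, ry, rz, ...]. A call has 1 to 10 rows; each row is the pose to reach, as a shift and turn from the pose commanded when the call began, along the tool's axes at that moment; what a row does not reach only later rows make up. A row lasts 1/12 s, in which the tool goes at most 41.7 mm and 7.16 degrees, less where a joint would pass 70% of its speed; a pose out of reach is approached as far as the arm can. A call with a gripper value outside its range is refused whole. The fingers move at their own pace and stop on an object; "force" is the grip in N (left out, the last holds). Time passes only in rows, so rows that repeat a pose let the fingers close. It gives the time, the measured TCP pose, the force and the opening at its end, in the units of the state.
- get_state(): the state, without advancing time (a new reading comes with each control period).
- get_image(name): name is "side" or "top" or "wrist"; returns a dict with "frame" (420x560x3 uint8, red, green, blue), "fx", "fy", "cx", "cy" (pixels), "D" ([k1, k2, p1, p2, k3] as OpenCV has them; the pictures are not rectified), "R" (3x3) and "t" (3): a world point X has camera coordinates R X + t. Camera axes: x right, y down, z forward; pixel columns grow to the right and rows downward; lengths in m; the calibration is good to about 2 mm. A picture is of the moment at which its call begins. There is no depth.
- close_job(): hands the job in, once; it reports no verdict.
The state is a dict: "time": time; "joint_positions": joint angles; "qd": joint speeds; "joint_torque": joint torques, N m; "position": TCP position; "tool_rot": TCP orientation; "ft_force": force on the tool from outside, world axes, zero at the start; "torque": the same for the moment, N m; "grip_width": opening from 0.0 (shut) to 1.0 (fully open).
Only numpy, scipy, OpenCV 4.12 (cv2) and the standard library are available. Lean on these libraries where they do the work, as an engineer would, in place of code of your own. Each camera call takes 0.05 s, during which the arm holds its last target.

## Working session

There is one attempt and no reset: what is moved stays moved. The work goes in short steps, Python scripts to look and compute and a tool call to move; the robot and the scene stay as the last step left them, time stands still between calls to the robot, and variables do not carry over. Pictures are saved under pics/ and viewed, and the job is handed in when it is done.

Besides the shell and the picture viewer there is one more tool, called after "Request:" by a JSON object that holds its "fn" and its "kwargs", one argument or row to a line. play_rows: Moves the arm, as the interface text tells. Its arguments: {"type":"object","properties":{"series":{"type":"array"},"force":{"type":"number"}},"required":["series"]}

```bash
mkdir -p pics; python3 - <<'E'
from bench import *
import cv2
s=get_state(); print(s)
for n in ("side","top","wrist"):
    d=get_image(n); cv2.imwrite(f"pics/{n}0.png",d["frame"][:,:,::-1]); print(n,{k:v for k,v in d.items() if k!="frame"})
E
```

```text
{'time': 0.0, 'joint_positions': array([-1.26991538,  0.32180065, -0.07012294,  1.45166154,  0.02263647,
        1.37078424, -0.05691292]), 'qd': array([ 1.85114182e-04,  6.71602856e-04,  9.58655174e-05,  9.70522076e-05,
        6.28496367e-04, -1.29016764e-03, -8.05326384e-04]), 'joint_torque': array([ 2.12159898e-04, -4.91293752e+01, -4.03812155e-01, -3.12521875e+01,
       -6.38491334e-02,  4.38717962e-02,  1.94407862e-04]), 'position': array([0.18374676, 0.62292176, 0.22148309]), 'tool_rot': array([-4.48816614e-01, -3.10921863e+00,  2.92195371e-03]), 'ft_force': array([-0.41631059, -0.21401606,  0.22022917]), 'torque': array([ 0.07212743, -0.01880215,  0.00806166]), 'grip_width': 1.0000937361276134}
side {'fx': 530.2068051650052, 'fy': 530.2068051650052, 'cx': 274.34611891875886, 'cy': 208.33816927015278, 'D': array([0.03394345, 0.        , 0.        , 0.        , 0.        ]), 'R': array([[ 0.81541314, -0.57886583, -0.00396903],
       [-0.31070891, -0.43187113, -0.8467274 ],
       [ 0.48842745,  0.69166587, -0.53201217]]), 't': array([-0.49905573,  0.25376516,  1.46041454])}
top {'fx': 512.29354521722, 'fy': 512.29354521722, 'cx': 280.05719915423884, 'cy': 216.33113940514113, 'D': array([-0.03585196,  0.        ,  0.        ,  0.        ,  0.        ]), 'R': array([[ 2.73152741e-02, -9.99626503e-01,  8.55017097e-04],
       [-9.95980322e-01, -2.72886129e-02, -8.53142952e-02],
       [ 8.53057628e-02,  1.47880315e-03, -9.96353722e-01]]), 't': array([-0.05476924,  0.54690744,  1.37595243])}
wrist {'fx': 368.9056395904963, 'fy': 368.9056395904963, 'cx': 281.1447185204368, 'cy': 208.09674563966425, 'D': array([-0.05676018,  0.        ,  0.        ,  0.        ,  0.        ]), 'R': array([[ 0.28365168,  0.9589264 , -0.00137341],
       [ 0.91517869, -0.27028283,  0.29899024],
       [ 0.28633843, -0.086066  , -0.95425518]]), 't': array([-0.6486322 , -0.03560624,  0.39270407])}
```

View pics/side0.png

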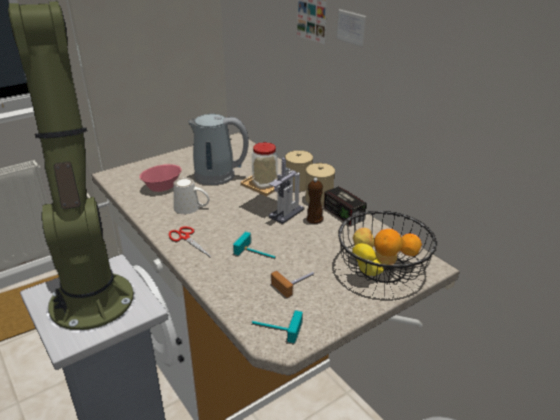

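View pics/top0.png

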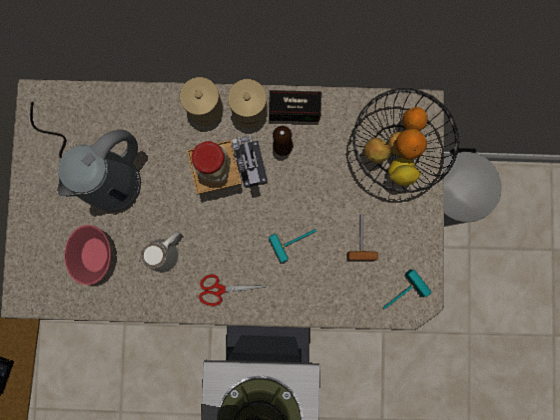

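View pics/wrist0.png

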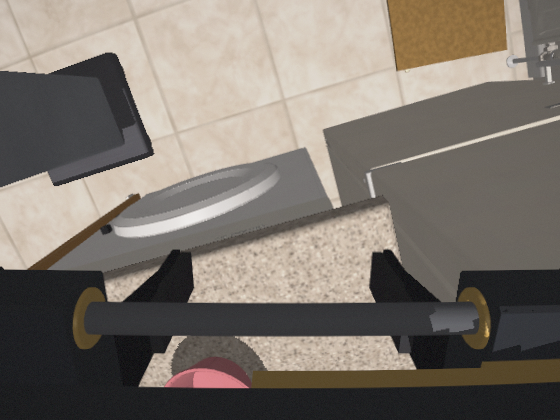

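```bash
cat > h.py <<'E'
import numpy as np, cv2
from bench import *
def K(d): return np.array([[d["fx"],0,d["cx"]],[0,d["fy"],d["cy"]],[0,0,1]])
def ray(d,uv):
    p=cv2.undistortPoints(np.array(uv,float).reshape(-1,1,2),K(d),d["D"]).reshape(-1,2)
    v=np.c_[p,np.ones(len(p))]@d["R"]; o=-d["R"].T@d["t"]
    return o,v
def onz(d,uv,z):
    o,v=ray(d,uv); return o+v*((z-o[2])/v[:,2])[:,None]
def proj(d,X):
    return cv2.projectPoints(np.array(X,float).reshape(-1,1,3),cv2.Rodrigues(d["R"])[0],d["t"],K(d),d["D"])[0].reshape(-1,2)
def tri(d1,u1,d2,u2):
    o1,v1=ray(d1,[u1]);o2,v2=ray(d2,[u2]);v1=v1[0];v2=v2[0]
    s=np.linalg.lstsq(np.c_[v1,-v2],o2-o1,rcond=None)[0]
    a=o1+s[0]*v1;b=o2+s[1]*v2; return (a+b)/2,np.linalg.norm(a-b)
def crop(d,x0,y0,x1,y1,k,name):
    cv2.imwrite(name,cv2.resize(d["frame"][y0:y1,x0:x1,::-1],None,fx=k,fy=k,interpolation=cv2.INTER_CUBIC))
E
python3 - <<'E'
from h import *
t=get_image("top"); s=get_image("side")
crop(t,185,125,305,215,6,"pics/t1.png"); crop(s,235,135,345,230,6,"pics/s1.png")
crop(t,330,200,400,270,8,"pics/t2.png")
for n,d in(("top",t),("side",s)):
    hsv=cv2.cvtColor(d["frame"],cv2.COLOR_RGB2HSV)
    m=cv2.inRange(hsv,(4,120,60),(16,255,255))
    k,l,st,c=cv2.connectedComponentsWithStats(m)
    for i in range(1,k):
        if st[i,4]>60: print(n,st[i],c[i],cv2.minAreaRect(np.argwhere(l==i)[:,::-1].astype(np.float32)))
E
```

```text
top [ 392  107   36   52 1165] [412.38712446 133.34506438] ((413.5238037109375, 132.4451446533203), (34.250572204589844, 51.03694534301758), 23.498565673828125)
top [220 140  14  20  91] [228.08791209 148.08791209] ((229.15171813964844, 148.34271240234375), (19.397960662841797, 9.85798168182373), 57.9946174621582)
top [225 161  16  26 171] [232.47953216 175.43859649] ((230.63462829589844, 173.67306518554688), (23.141700744628906, 15.493173599243164), 78.69007110595703)
top [192 172  24  22 144] [200.72222222 184.95138889] ((199.64764404296875, 185.37969970703125), (28.58625602722168, 14.003959655761719), 38.290164947509766)
top [349 251  29   9 235] [362.85531915 255.40425532] ((363.0, 255.0), (8.0, 28.0), 90.0)
side [309 181  14   7  69] [316.08695652 184.27536232] ((315.5, 184.0), (6.0, 13.0), 90.0)
side [374 228  47  31 337] [388.83382789 240.02077151] ((394.51910400390625, 238.0350341796875), (27.853233337402344, 43.016883850097656), 61.38954162597656)
side [272 271  21  26 319] [281.52978056 283.71473354] ((281.36724853515625, 283.6568908691406), (28.069128036499023, 13.212455749511719), 40.23636245727539)
side [ 184  288  115  132 3761] [222.18106886 369.17069928] ((212.78741455078125, 368.9526062011719), (142.7969970703125, 95.588623046875), 36.6257438659668)
side [299 356  29  17  61] [312.7704918  364.16393443] ((313.05438232421875, 364.09320068359375), (2.5193541049957275, 32.24774169921875), 59.74356460571289)
```

View pics/t1.png

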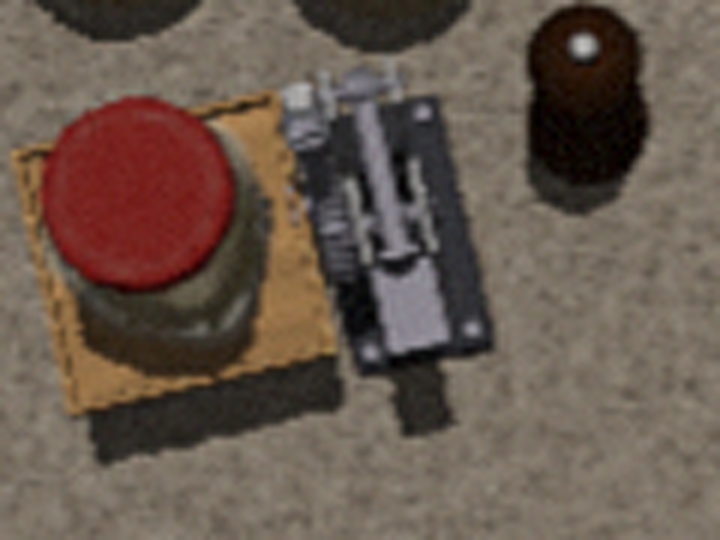

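View pics/s1.png

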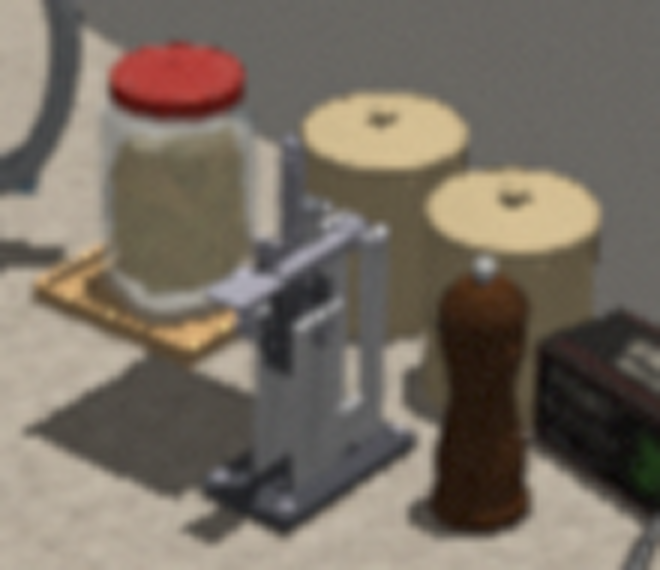

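View pics/t2.png

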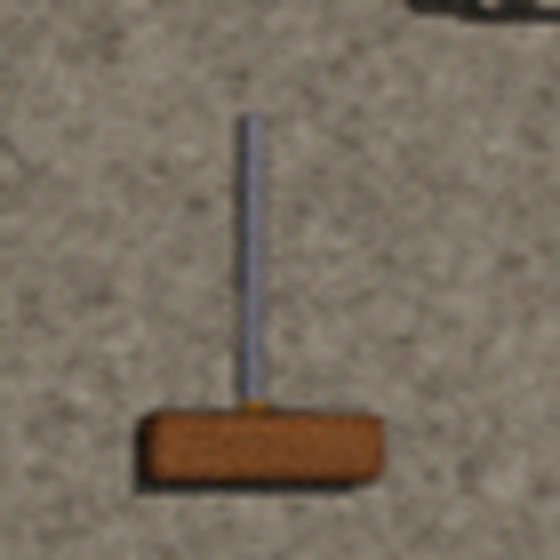

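```bash
python3 - <<'E'
from h import *
t=get_image("top"); s=get_image("side")
f=lambda o,k,L:[((x+.5)/k-.5+o[0],(y+.5)/k-.5+o[1]) for x,y in L]
T=(185,125);S=(235,135)
print("plate top: rf,rn,ln\n",onz(t,f(T,6,[(437,98),(492,347),(362,374)]),.012))
print("plate side: near-right corner(top edge), far right",onz(s,f(S,6,[(285,518),(413,437),(207,490)]),.012))
print("bolts top",onz(t,f(T,6,[(424,112),(472,328),(371,352)]),.014))
tab=f(T,6,[(390,353),(450,344)]); 
print("tab front z.14",onz(t,tab,.14))
sb=f(S,6,[(210,290),(245,305)])
for a in tab:
  for b in sb: print(tri(t,a,s,b))
B=f((330,200),8,[(251,113),(252,402)]); print("rod",onz(t,B,.006))
H=f((330,200),8,[(150,410),(383,410),(383,480),(150,480)]); h=onz(t,H,.042);print("handle",h,h.mean(0))
E
```

```text
plate top: rf,rn,ln
 [[7.58642144e-01 2.91711275e-02 1.20000000e-02]
 [6.42406149e-01 1.11229279e-04 1.20000000e-02]
 [6.28202094e-01 5.96954018e-02 1.20000000e-02]]
plate side: near-right corner(top edge), far right [[0.64548068 0.00239687 0.012     ]
 [0.75569063 0.02780069 0.012     ]
 [0.62659575 0.05122587 0.012     ]]
bolts top [[0.75139472 0.0348964  0.014     ]
 [0.65069583 0.00953659 0.014     ]
 [0.63825729 0.05574481 0.014     ]]
tab front z.14 [[0.61925073 0.0389981  0.14      ]
 [0.6237471  0.0139475  0.14      ]]
(array([0.61896756, 0.03765129, 0.14993924]), np.float64(0.002781083044388415))
(array([0.62830516, 0.03367524, 0.13830167]), np.float64(0.020594971426677273))
(array([0.61434862, 0.01648987, 0.16237137]), np.float64(0.01380586233146409))
(array([0.6236717 , 0.01254565, 0.1506407 ]), np.float64(0.0035983940600763284))
rod [[ 0.56317177 -0.26349329  0.006     ]
 [ 0.46330617 -0.26525406  0.006     ]]
handle [[ 0.45883629 -0.22535055  0.042     ]
 [ 0.46091515 -0.30362351  0.042     ]
 [ 0.43750193 -0.30390729  0.042     ]
 [ 0.43544248 -0.22574058  0.042     ]] [ 0.44817396 -0.26465548  0.042     ]
```

```bash
cat >> h.py <<'E'
from scipy.spatial.transform import Rotation as Ro
def go(p,jawdeg=None):
    """shift/turn in tool axes to reach world TCP p, tool down, jaw (tool y) at jawdeg"""
    s=get_state(); R0=Ro.from_rotvec(s["tool_rot"]); 
    sh=R0.inv().apply(np.array(p)-s["position"])
    if jawdeg is None: rv=np.zeros(3)
    else:
        a=np.radians(jawdeg); y=np.array([np.cos(a),np.sin(a),0]); z=np.array([0,0,-1.]); x=np.cross(y,z)
        rv=(R0.inv()*Ro.from_matrix(np.c_[x,y,z])).as_rotvec(degrees=True)
    print("t",s["time"],"shift",sh.round(4),"turn",rv.round(2),"F",s["ft_force"].round(2),"pos",s["position"].round(4),"grip",round(s["grip_width"],3))
E
python3 - <<'E'
from h import *
go((.47,.30,.25)); go((.47,.30,.25),1)
E
```

```text
t 0.35 shift [-0.3659 -0.2292 -0.0276] turn [0. 0. 0.] F [ 0.48 -0.2   0.89] pos [0.1839 0.6233 0.2223] grip 1.003
t 0.35 shift [-0.3659 -0.2292 -0.0276] turn [-2.000e-02  2.000e-02  7.257e+01] F [ 0.48 -0.2   0.89] pos [0.1839 0.6233 0.2223] grip 1.003
```

Request:
{"fn": "play_rows", "kwargs": {
  "series": [100,-0.366,-0.229,-0.028,0,0,72,100,-0.366,-0.229,-0.028,0,0,72,100,-0.366,-0.229,-0.028,0,0,72,100,-0.366,-0.229,-0.028,0,0,72,100,-0.366,-0.229,-0.028,0,0,72,100,-0.366,-0.229,-0.028,0,0,72,100,-0.366,-0.229,-0.028,0,0,72,100,-0.366,-0.229,-0.028,0,0,72,100,-0.366,-0.229,-0.028,0,0,72,100,-0.366,-0.229,-0.028,0,0,72],
  "force": 60
}}

```text
time: 1.18
position: [0.4606, 0.3105, 0.2501]
tool_rot: [-2.19, -2.252, -0.002]
ft_force: [0.1, 0.4, 0.4]
grip_width: 1.003
```

```bash
python3 - <<'E'
from h import *
go((.46,-.1,.2),1);
E
```

```text
t 1.1833 shift [-0.4104 -0.0121  0.0497] turn [ 0.03 -0.05  0.6 ] F [0.1  0.44 0.41] pos [0.4606 0.3105 0.2501] grip 1.003
```

Request:
{"fn": "play_rows", "kwargs": {
  "series": [100,-0.4,-0.01,0.05,0,0,0,100,-0.4,-0.01,0.05,0,0,0,100,-0.4,-0.01,0.05,0,0,0,100,-0.4,-0.01,0.05,0,0,0,100,-0.4,-0.01,0.05,0,0,0,100,-0.4,-0.01,0.05,0,0,0,100,-0.4,-0.01,0.05,0,0,0,100,-0.4,-0.01,0.05,0,0,0,100,-0.4,-0.01,0.05,0,0,0,100,-0.4,-0.01,0.05,0,0,0]
}}

```text
time: 2.02
position: [0.4624, -0.0922, 0.1996]
tool_rot: [2.187, 2.254, 0.001]
ft_force: [-0.1, -0.4, -0.7]
grip_width: 1.002
```

```bash
python3 - <<'E'
from h import *
go((.448,-.2645,.10),1);
E
```

```text
t 2.0167 shift [-0.1717 -0.0197  0.0996] turn [0.05 0.01 0.73] F [-0.14 -0.36 -0.71] pos [ 0.4624 -0.0922  0.1996] grip 1.002
```

Request:
{"fn": "play_rows", "kwargs": {
  "series": [100,-0.168,-0.017,0.1,0,0,0.6,100,-0.168,-0.017,0.1,0,0,0.6,100,-0.168,-0.017,0.1,0,0,0.6,100,-0.168,-0.017,0.1,0,0,0.6,100,-0.168,-0.017,0.1,0,0,0.6,100,-0.168,-0.017,0.1,0,0,0.6,100,-0.168,-0.017,0.1,0,0,0.6,100,-0.168,-0.017,0.1,0,0,0.6]
}}

```text
time: 2.68
position: [0.4523, -0.2557, 0.0997]
tool_rot: [-2.195, -2.248, -0.001]
ft_force: [1.0, -0.3, 0.4]
grip_width: 0.999
```

```bash
python3 - <<'E'
from h import *
go((.448,-.2645,.014),1);
d=get_image("wrist"); cv2.imwrite("pics/w1.png",d["frame"][:,:,::-1])
d=get_image("top"); crop(d,280,180,440,300,4,"pics/t3.png")
E
```

```text
t 2.6833 shift [-0.0088 -0.0046  0.0857] turn [ 0.01 -0.03  0.37] F [ 1.01 -0.33  0.43] pos [ 0.4523 -0.2557  0.0997] grip 0.999
```

View pics/w1.png

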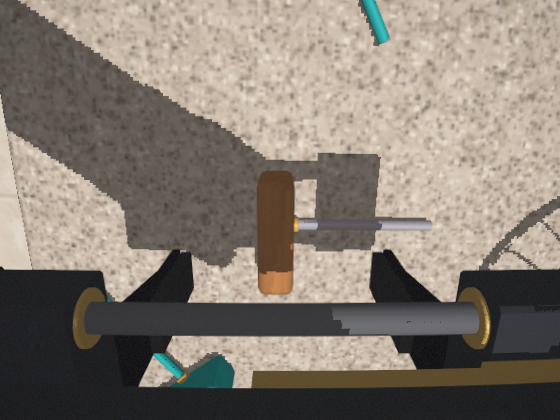

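```bash
python3 - <<'E'
from h import *
d=get_image("wrist")
print(onz(d,[(258,180),(294,180),(258,288),(294,288)],.042), onz(d,[(298,224),(431,224)],.006))
go((.448,-.2645,.014),1)
E
```

```text
[[ 0.43751962 -0.22426162  0.042     ]
 [ 0.45960812 -0.22372018  0.042     ]
 [ 0.43797617 -0.29885253  0.042     ]
 [ 0.4622851  -0.29826667  0.042     ]] [[ 0.46534612 -0.26519029  0.006     ]
 [ 0.56498963 -0.26289019  0.006     ]]
t 2.8333 shift [-0.0096 -0.0055  0.0863] turn [ 0.11 -0.05  0.51] F [ 0.39 -0.21 -0.22] pos [ 0.4531 -0.2549  0.1003] grip 1.0
```

Request:
{"fn": "play_rows", "kwargs": {
  "series": [100,-0.0095,-0.005,0.04,0,0,0.5,100,-0.0095,-0.005,0.075,0,0,0.5,100,-0.0095,-0.005,0.086,0,0,0.5,100,-0.0095,-0.005,0.086,0,0,0.5,100,-0.0095,-0.005,0.086,0,0,0.5,100,-0.0095,-0.005,0.086,0,0,0.5]
}}

```text
time: 3.33
position: [0.4487, -0.2662, 0.0153]
tool_rot: [2.202, 2.237, 0.002]
ft_force: [-0.4, -0.3, 0.5]
grip_width: 0.999
```

```bash
python3 - <<'E'
from h import *
go((.448,-.2645,.014),1)
E
```

```text
t 3.3333 shift [ 0.0017 -0.0007  0.0013] turn [ 0.16  0.03 -0.1 ] F [-0.41 -0.28  0.54] pos [ 0.4487 -0.2662  0.0153] grip 0.999
```

Close on the handle.

Request:
{"fn": "play_rows", "kwargs": {
  "series": [0,0,0,0.001,0,0,0,0,0,0,0.001,0,0,0,0,0,0,0.001,0,0,0,0,0,0,0.001,0,0,0,0,0,0,0.001,0,0,0,0,0,0,0.001,0,0,0,0,0,0,0.001,0,0,0,0,0,0,0.001,0,0,0],
  "force": 60
}}

```text
time: 4.0
position: [0.4471, -0.266, 0.0125]
tool_rot: [-2.205, -2.238, 0.0]
ft_force: [0.1, 0.6, 0.5]
grip_width: 0.477
```

```bash
python3 - <<'E'
from h import *
go((.448,-.2645,.14),1)
E
```

```text
t 4.0 shift [ 0.0015  0.0009 -0.1275] turn [-0.01 -0.   -0.15] F [0.13 0.57 0.52] pos [ 0.4471 -0.266   0.0125] grip 0.477
```

Request:
{"fn": "play_rows", "kwargs": {
  "series": [0,0,0,0,0,0,0,0,0,0,0,0,0,0,0,0,0,0,0,0,0,0,0,0,0,0,0,0,0,0,0,0,0,0,0,0,0,0,0,0,0,0]
}}

```text
time: 4.5
position: [0.4472, -0.266, 0.0125]
tool_rot: [2.205, 2.238, 0.0]
ft_force: [1.4, 0.1, -0.2]
grip_width: 0.269
```

Request:
{"fn": "play_rows", "kwargs": {
  "series": [0,0,0,-0.01,0,0,0,0,0,0,-0.035,0,0,0,0,0,0,-0.07,0,0,0,0,0,0,-0.09,0,0,0,0,0,0,-0.1,0,0,0,0,0,0,-0.1,0,0,0,0,0,0,-0.1,0,0,0]
}}

```text
time: 5.08
position: [0.4471, -0.2655, 0.1123]
tool_rot: [-2.204, -2.238, -0.001]
ft_force: [-0.4, 0.2, -1.4]
grip_width: 0.273
```

```bash
python3 - <<'E'
from h import *
go((.448,-.2645,.14),1)
d=get_image("wrist"); cv2.imwrite("pics/w2.png",d["frame"][:,:,::-1])
s=get_image("side"); crop(s,240,210,340,310,6,"pics/s2.png")
E
```

```text
t 5.0833 shift [ 0.001   0.0009 -0.0277] turn [ 0.02 -0.05 -0.13] F [-0.38  0.16 -1.36] pos [ 0.4471 -0.2655  0.1123] grip 0.273
```

View pics/w2.png

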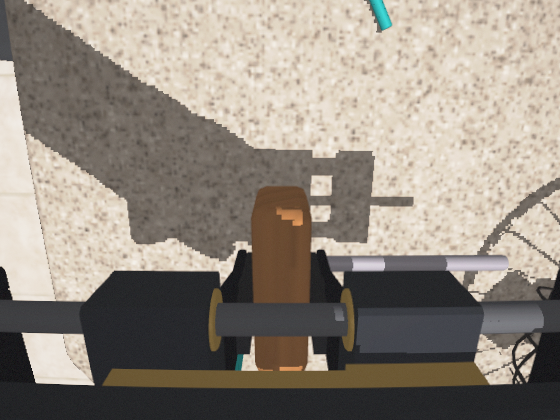

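View pics/s2.png

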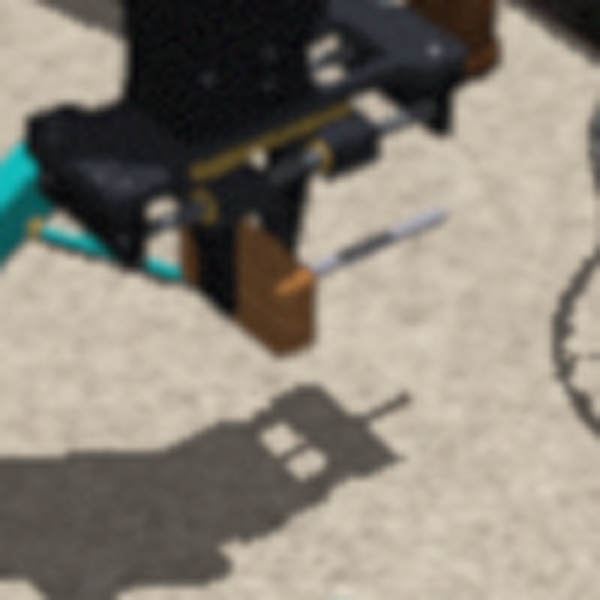

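```bash
python3 - <<'E'
from h import *
s=get_image("side");w=get_image("wrist")
su=((440.5)/6-.5+240,214.5/6-.5+210)
print(tri(w,(506,263),s,su)); print(onz(w,[(506,263),(345,263)],.106))
# target
a=np.radians(14);c,sn=np.cos(a),np.sin(a);O=np.array([.6815,.043])
L=lambda x,y:O+np.array([c*x-sn*y,sn*x+c*y])
for tipx in(-.085,-.055): print(tipx,L(tipx-.115,0),L(tipx,0))
p=L(-.085-.115,0); go((*p,.115),14.2)
E
```

```text
(array([ 0.55952253, -0.26322358,  0.10623776]), np.float64(0.0011585704141006208))
[[ 0.56038616 -0.26356215  0.106     ]
 [ 0.47729003 -0.26417056  0.106     ]]
-0.085 [ 0.48744085 -0.00538438] [0.59902486 0.02243664]
-0.055 [0.51654973 0.00187328] [0.62813374 0.0296943 ]
t 5.2833 shift [ 0.2595  0.0451 -0.0039] turn [ -0.15  -0.05 -13.35] F [-0.15  0.29 -0.23] pos [ 0.4461 -0.2655  0.111 ] grip 0.269
```

Request:
{"fn": "play_rows", "kwargs": {
  "series": [0,0.26,0.04,-0.001,0,0,-13.3,0,0.26,0.04,-0.001,0,0,-13.3,0,0.26,0.04,-0.001,0,0,-13.3,0,0.26,0.04,-0.001,0,0,-13.3,0,0.26,0.04,-0.001,0,0,-13.3,0,0.26,0.04,-0.001,0,0,-13.3,0,0.26,0.04,-0.001,0,0,-13.3,0,0.26,0.04,-0.001,0,0,-13.3,0,0.26,0.04,-0.001,0,0,-13.3]
}}

```text
time: 6.03
position: [0.4827, -0.0052, 0.1126]
tool_rot: [-1.928, -2.48, 0.004]
ft_force: [-1.2, -0.9, -1.0]
grip_width: 0.27
```

```bash
python3 - <<'E'
from h import *
a=np.radians(14);p=(0.4874,-.0054,.112); go(p,14.2)
t=get_image("top");s=get_image("side");w=get_image("wrist")
crop(t,185,125,305,215,6,"pics/t4.png"); crop(s,235,135,345,230,6,"pics/s4.png")
cv2.imwrite("pics/w4.png",w["frame"][:,:,::-1])
E
```

```text
t 6.0333 shift [-0.0013  0.0046  0.0006] turn [-0.13  0.05  0.07] F [-1.19 -0.87 -0.98] pos [ 0.4827 -0.0052  0.1126] grip 0.27
```

View pics/t4.png

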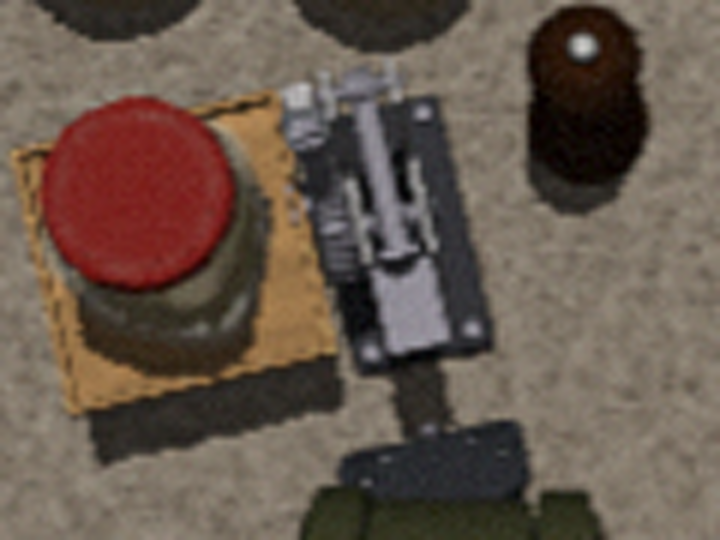

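View pics/s4.png

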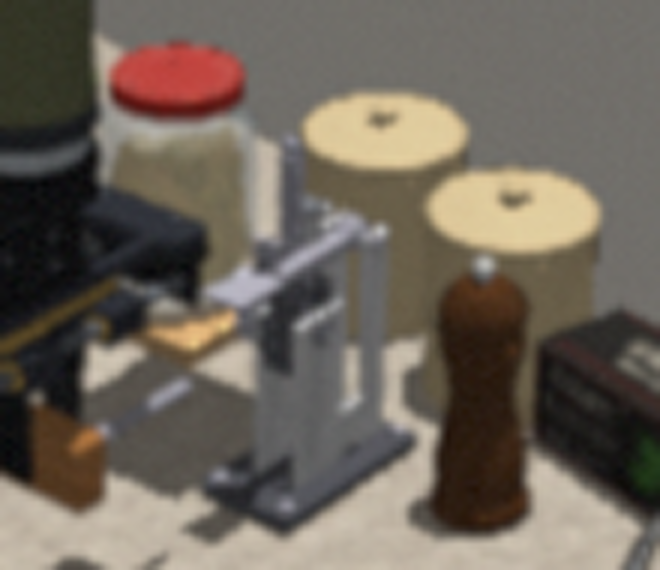

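View pics/w4.png

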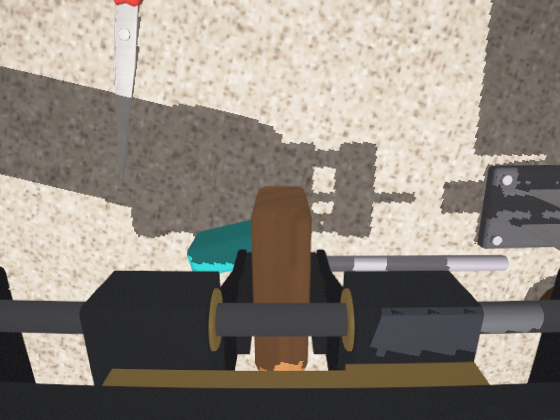

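```bash
python3 - <<'E'
from h import *
s=get_image("side");w=get_image("wrist");t=get_image("top")
f=lambda o,k,x,y:((x+.5)/k-.5+o[0],(y+.5)/k-.5+o[1])
print("tip",tri(w,(506,263),s,f((235,135),6,188,384)),onz(w,[(506,263)],.106))
print("tip top",onz(t,[f((185,125),6,430,430)],.106))
a=np.radians(14)
for z in(.136,.14,.144,.148,.152):
  q=onz(t,[f((185,125),6,390,353),f((185,125),6,450,344),f((185,125),6,376,290),f((185,125),6,432,262)],z)
  pr=(proj(s,q)-[235,135]+.5)*6-.5
  print(z,q[:,:2].round(4).tolist(),q[:2,:2].mean(0),pr.round(0).tolist())
E
```

```text
tip (array([0.59381493, 0.0204198 , 0.10851433]), np.float64(9.965080066857695e-05)) [[0.5958505  0.01962999 0.106     ]]
tip top [[0.5913983  0.02287326 0.106     ]]
0.136 [[0.6198, 0.0393], [0.6244, 0.0141], [0.6465, 0.046], [0.6591, 0.0228]] [0.62210212 0.02668673] [[207.0, 311.0], [241.0, 328.0], [240.0, 292.0], [284.0, 302.0]]
0.14 [[0.6193, 0.039], [0.6237, 0.0139], [0.6458, 0.0458], [0.6584, 0.0226]] [0.62149891 0.0264728 ] [[207.0, 305.0], [240.0, 322.0], [240.0, 286.0], [283.0, 296.0]]
0.144 [[0.6187, 0.0387], [0.6231, 0.0138], [0.6451, 0.0455], [0.6576, 0.0224]] [0.62089571 0.02625887] [[206.0, 299.0], [240.0, 316.0], [239.0, 280.0], [282.0, 291.0]]
0.148 [[0.6181, 0.0385], [0.6225, 0.0136], [0.6445, 0.0452], [0.6569, 0.0222]] [0.6202925  0.02604493] [[205.0, 293.0], [239.0, 310.0], [238.0, 274.0], [281.0, 285.0]]
0.152 [[0.6175, 0.0382], [0.6219, 0.0134], [0.6438, 0.0449], [0.6562, 0.022]] [0.61968929 0.025831  ] [[204.0, 287.0], [238.0, 303.0], [237.0, 268.0], [281.0, 279.0]]
```

Request:
{"fn": "play_rows", "kwargs": {
  "series": [0,0,0.02,0,0,0,0,0,0,0.039,0,0,0,0,0,0,0.039,0,0,0,0,0,0,0.039,-0.004,0,0,0,0,0,0.039,-0.01,0,0,0,0,0,0.039,-0.01,0,0,0,0,0,0.039,-0.01,0,0,0]
}}

```text
time: 6.92
position: [0.521, 0.0038, 0.1242]
tool_rot: [1.932, 2.477, 0.002]
ft_force: [-1.0, 0.1, -0.6]
grip_width: 0.272
```

```bash
python3 - <<'E'
from h import *
go((0.52,.0036,.112),14.2)
t=get_image("top");s=get_image("side");w=get_image("wrist")
crop(t,185,125,305,215,6,"pics/t5.png"); crop(s,235,135,345,230,6,"pics/s5.png")
cv2.imwrite("pics/w5.png",w["frame"][:,:,::-1])
print(onz(w,[(506,263)],.118))
E
```

```text
t 6.9167 shift [ 0.0001 -0.001   0.0122] turn [ 0.07 -0.04 -0.08] F [-1.03  0.1  -0.62] pos [0.521  0.0038 0.1242] grip 0.272
[[0.63250153 0.03177838 0.118     ]]
```

View pics/s5.png

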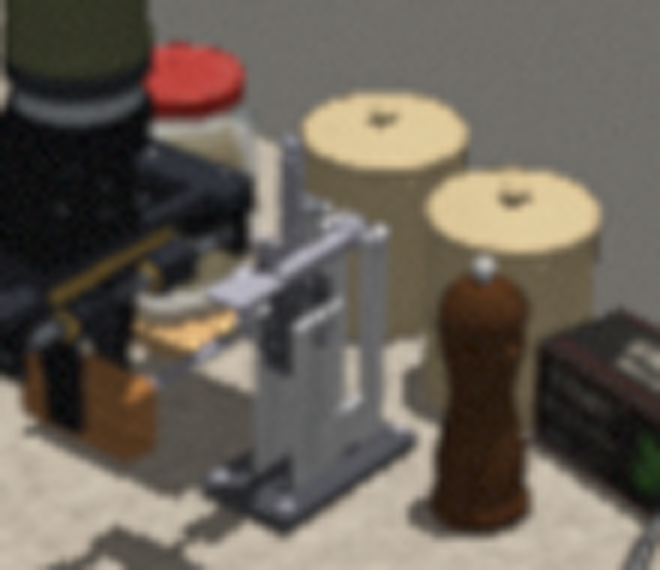

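View pics/w5.png

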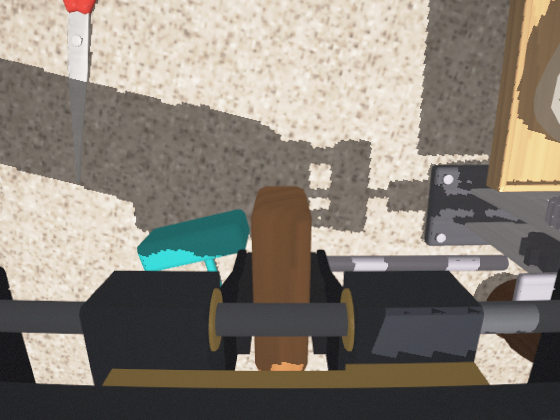

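```bash
python3 - <<'E'
from h import *
w=get_image("wrist")
crop(w,400,200,560,360,4,"pics/w5c.png")
for z in(.136,.148):
  q=[[.6195,.0388,z],[.6235,.0138,z]]
  print(z,proj(w,q).round(0).tolist())
go((0.52,.0036,.112),14.2)
E
```

```text
0.136 [[510.0, 261.0], [495.0, 309.0]]
0.148 [[526.0, 273.0], [509.0, 323.0]]
t 7.1167 shift [-0.0003 -0.0009  0.0115] turn [ 0.   -0.03 -0.05] F [-0.16  0.49 -0.88] pos [0.5208 0.0041 0.1235] grip 0.271
```

View pics/w5c.png

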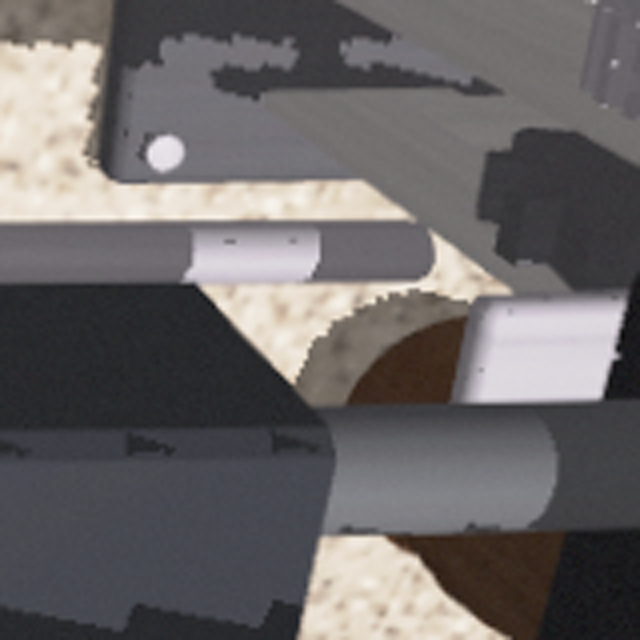

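Request:
{"fn": "play_rows", "kwargs": {
  "series": [0,-0.003,0,-0.003,0,0,0,0,-0.003,0,-0.006,0,0,0,0,-0.003,0,-0.009,0,0,0,0,-0.003,0,-0.012,0,0,0,0,-0.003,0,-0.015,0,0,0,0,-0.003,0,-0.015,0,0,0]
}}

```text
time: 7.62
position: [0.5224, 0.0013, 0.1394]
tool_rot: [1.93, 2.478, 0.002]
ft_force: [0.2, -0.4, -1.4]
grip_width: 0.272
```

```bash
python3 - <<'E'
from h import *
go((0.52,.0036,.112),14.2)
w=get_image("wrist")
crop(w,400,200,560,360,4,"pics/w6c.png")
for i in range(4): print(get_state()["ft_force"].round(2)); get_image("top")
E
```

```text
t 7.6167 shift [ 0.0028 -0.0018  0.0274] turn [ 0.08 -0.   -0.05] F [ 0.19 -0.42 -1.42] pos [0.5224 0.0013 0.1394] grip 0.272
[ 0.3  -0.75 -1.69]
[ 0.23 -1.19 -1.34]
[-0.66  0.73 -1.5 ]
[-0.1  -0.34 -1.94]
```

View pics/w6c.png

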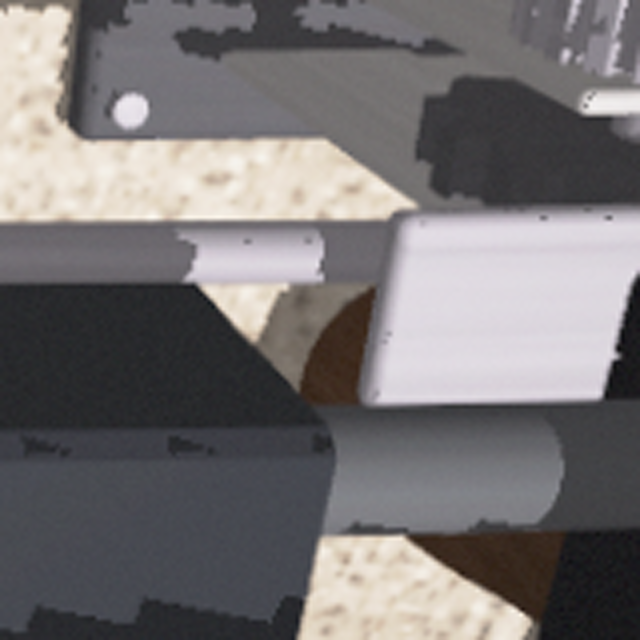

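Request:
{"fn": "play_rows", "kwargs": {
  "series": [0,-0.002,0,-0.002,0,0,0,0,-0.002,0,-0.004,0,0,0,0,-0.002,0,-0.006,0,0,0,0,-0.002,0,-0.006,0,0,0,0,-0.002,0,-0.006,0,0,0]
}}

```text
time: 8.28
position: [0.5225, -0.0007, 0.1448]
tool_rot: [1.931, 2.478, 0.001]
ft_force: [0.2, 0.0, -1.2]
grip_width: 0.27
```

```bash
python3 - <<'E'
from h import *
go((0.52,.0036,.112),14.2)
w=get_image("wrist")
crop(w,400,200,560,360,4,"pics/w7c.png")
for i in range(4): print(get_state()["ft_force"].round(2)); get_image("top")
E
```

```text
t 8.2833 shift [ 0.0048 -0.0014  0.0328] turn [ 0.03 -0.01 -0.05] F [ 0.16  0.01 -1.18] pos [ 0.5225 -0.0007  0.1448] grip 0.27
[-0.28 -0.59 -1.78]
[ 0.35  0.2  -1.17]
[-0.05  0.27 -1.56]
[ 0.52  0.37 -0.72]
```

View pics/w7c.png

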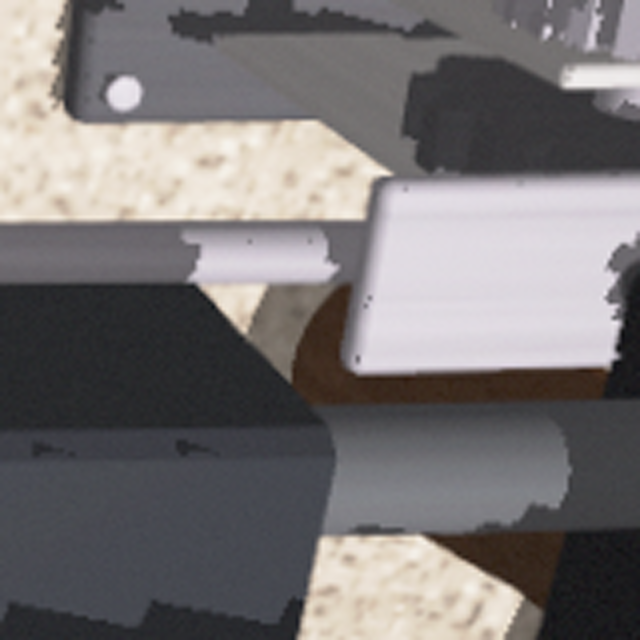

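Request:
{"fn": "play_rows", "kwargs": {
  "series": [0,-0.001,0,-0.001,0,0,0,0,-0.001,0,-0.002,0,0,0,0,-0.001,0,-0.003,0,0,0,0,-0.001,0,-0.004,0,0,0,0,-0.001,0,-0.004,0,0,0]
}}

```text
time: 8.95
position: [0.5225, -0.0017, 0.1484]
tool_rot: [1.931, 2.478, -0.0]
ft_force: [0.5, -0.3, -2.8]
grip_width: 0.27
```

```bash
cat > f.py <<'E'
from h import *
s=get_state();P=[s["position"][2]];F=[s["ft_force"][2]]
for i in range(3):
    im=get_image("top" if i<2 else "side"); s=get_state(); P.append(s["position"][2]);F.append(s["ft_force"][2])
print("t",round(s["time"],2),"z",np.mean(P).round(4),"Fz",np.mean(F).round(2),np.round(F,2),"rot",s["tool_rot"].round(3))
E
python3 f.py
```

```text
t 9.1 z 0.1483 Fz -3.03 [-2.75 -3.09 -3.07 -3.18] rot [-1.931 -2.478  0.   ]
```

Request:
{"fn": "play_rows", "kwargs": {
  "series": [0,0,0,-0.001,0,0,0,0,0,0,-0.002,0,0,0,0,0,0,-0.002,0,0,0]
}}

```text
time: 9.35
position: [0.5225, -0.0017, 0.1504]
tool_rot: [-1.931, -2.478, 0.0]
ft_force: [1.3, 0.2, -4.0]
grip_width: 0.272
```

```bash
python3 f.py
```

```text
t 9.5 z 0.1504 Fz -4.29 [-3.96 -4.88 -4.29 -4.04] rot [-1.931 -2.478  0.   ]
```

Request:
{"fn": "play_rows", "kwargs": {
  "series": [0,0,0,-0.001,0,0,0,0,0,0,-0.002,0,0,0,0,0,0,-0.003,0,0,0,0,0,0,-0.003,0,0,0]
}}

```text
time: 9.83
position: [0.5226, -0.0017, 0.1537]
tool_rot: [-1.931, -2.478, -0.0]
ft_force: [0.9, 0.1, -5.0]
grip_width: 0.271
```

```bash
python3 f.py; python3 - <<'E'
from h import *
w=get_image("wrist"); crop(w,400,200,560,360,4,"pics/w8.png")
s=get_image("side"); crop(s,235,135,345,230,6,"pics/s8.png")
E
```

```text
t 9.98 z 0.1537 Fz -4.02 [-5.02 -4.11 -3.87 -3.09] rot [1.931 2.478 0.   ]
```

View pics/w8.png

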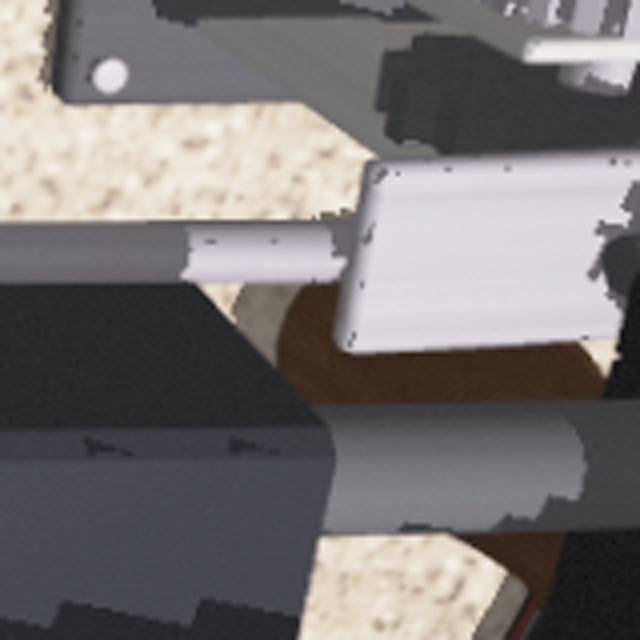

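View pics/s8.png

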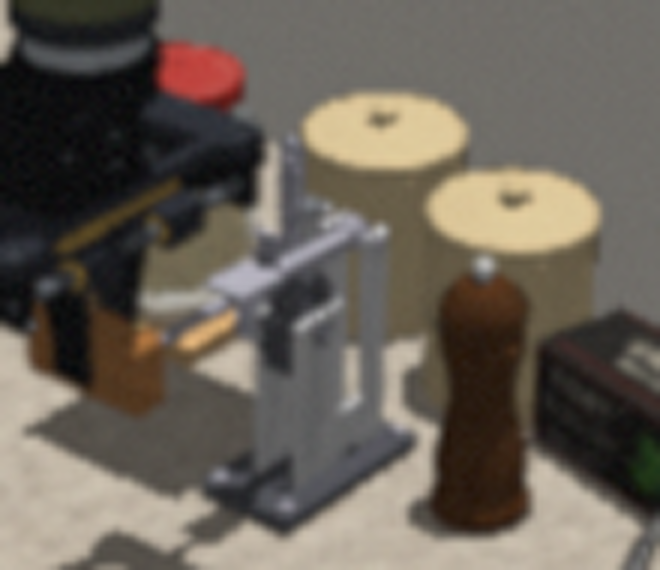

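Request:
{"fn": "play_rows", "kwargs": {
  "series": [0,0,0,-0.0015,0,0,0,0,0,0,-0.003,0,0,0,0,0,0,-0.0045,0,0,0,0,0,0,-0.0045,0,0,0]
}}

```text
time: 10.42
position: [0.5227, -0.0017, 0.1584]
tool_rot: [1.931, 2.478, 0.0]
ft_force: [0.7, 0.7, -4.2]
grip_width: 0.273
```

```bash
python3 f.py
```

```text
t 10.57 z 0.1583 Fz -3.69 [-4.21 -4.05 -2.87 -3.65] rot [-1.931 -2.478 -0.   ]
```

Request:
{"fn": "play_rows", "kwargs": {
  "series": [0,0,0,-0.001,0,0,0,0,0,0,-0.002,0,0,0,0,0,0,-0.002,0,0,0]
}}

```text
time: 10.82
position: [0.5227, -0.0017, 0.1604]
tool_rot: [1.931, 2.478, 0.001]
ft_force: [-0.6, 1.2, -1.3]
grip_width: 0.27
```

```bash
python3 f.py; python3 - <<'E'
from h import *
s=get_image("side"); crop(s,235,135,345,230,6,"pics/s9.png")
E
```

```text
t 10.97 z 0.1605 Fz -1.22 [-1.32 -1.34 -0.75 -1.47] rot [1.931e+00 2.477e+00 1.000e-03]
```

View pics/s9.png

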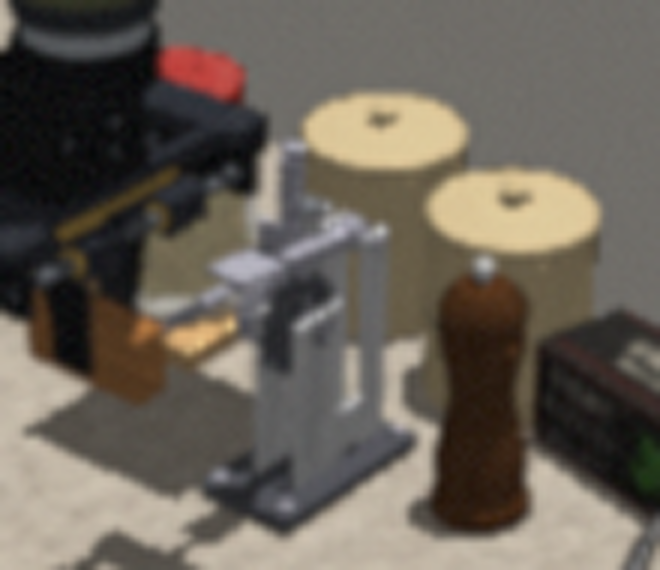

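Request:
{"fn": "play_rows", "kwargs": {
  "series": [0,0,0,-0.0005,0,0,0,0,0,0,-0.0005,0,0,0,0,0,0,-0.0005,0,0,0,0,0,0,-0.0005,0,0,0]
}}

```text
time: 11.35
position: [0.5227, -0.0017, 0.1606]
tool_rot: [1.931, 2.478, 0.0]
ft_force: [-0.0, -0.7, -1.4]
grip_width: 0.27
```

```bash
python3 f.py; python3 - <<'E'
from h import *
s=get_image("side"); crop(s,235,135,345,230,6,"pics/s10.png")
E
```

```text
t 11.5 z 0.1604 Fz -2.39 [-1.36 -2.66 -2.39 -3.16] rot [-1.931e+00 -2.478e+00  1.000e-03]
```

View pics/s10.png

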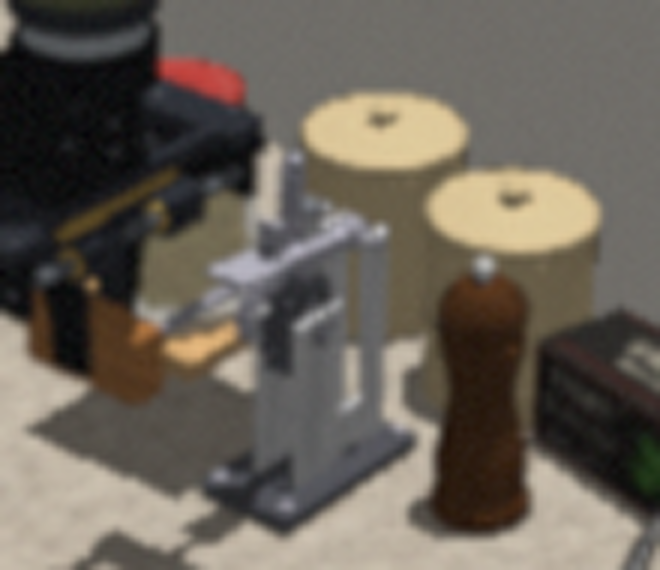

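Request:
{"fn": "play_rows", "kwargs": {
  "series": [0,0,0,0,0,0,0,0,0,0,0,0,0,0,0,0,0,0,0,0,0,0,0,0,0,0,0,0,0,0,0,0,0,0,0,0,0,0,0,0,0,0,0,0,0,0,0,0,0,0,0,0,0,0,0,0,0,0,0,0,0,0,0,0,0,0,0,0,0,0]
}}

```text
time: 12.38
position: [0.5224, -0.0017, 0.1602]
tool_rot: [-1.931, -2.478, 0.001]
ft_force: [0.1, 0.6, -2.3]
grip_width: 0.27
```

```bash
python3 f.py; python3 - <<'E'
from h import *
s=get_image("side"); crop(s,235,135,345,230,6,"pics/s11.png")
E
```

```text
t 12.53 z 0.1604 Fz -1.5 [-2.33 -1.18 -1.35 -1.12] rot [-1.931 -2.478 -0.   ]
```

View pics/s11.png

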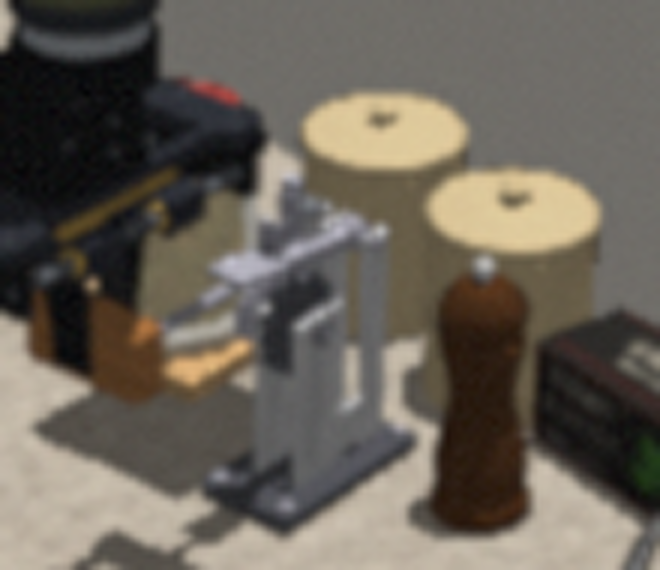

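Request:
{"fn": "play_rows", "kwargs": {
  "series": [0,0,0,0,0,0,0,0,0,0,0,0,0,0,0,0,0,0,0,0,0,0,0,0,0,0,0,0,0,0,0,0,0,0,0,0,0,0,0,0,0,0,0,0,0,0,0,0,0,0,0,0,0,0,0,0,0,0,0,0,0,0,0,0,0,0,0,0,0,0]
}}

```text
time: 13.42
position: [0.5226, -0.0017, 0.1606]
tool_rot: [1.931, 2.478, 0.0]
ft_force: [-1.2, -0.2, -1.3]
grip_width: 0.27
```

Request:
{"fn": "play_rows", "kwargs": {
  "series": [0,0,0,0,0,0,0,0,0,0,0,0,0,0,0,0,0,0,0,0,0,0,0,0,0,0,0,0,0,0,0,0,0,0,0,0,0,0,0,0,0,0,0,0,0,0,0,0,0,0,0,0,0,0,0,0,0,0,0,0,0,0,0,0,0,0,0,0,0,0]
}}

```text
time: 14.25
position: [0.5226, -0.0017, 0.1606]
tool_rot: [1.931, 2.478, 0.0]
ft_force: [0.2, -0.8, 0.2]
grip_width: 0.27
```

Request:
{"fn": "play_rows", "kwargs": {
  "series": [0,0,0,0,0,0,0,0,0,0,0,0,0,0,0,0,0,0,0,0,0,0,0,0,0,0,0,0,0,0,0,0,0,0,0,0,0,0,0,0,0,0,0,0,0,0,0,0,0,0,0,0,0,0,0,0,0,0,0,0,0,0,0,0,0,0,0,0,0,0]
}}

```text
time: 15.08
position: [0.5227, -0.0017, 0.1606]
tool_rot: [1.931, 2.478, 0.0]
ft_force: [-0.3, 0.5, -1.2]
grip_width: 0.269
```

```bash
python3 f.py; python3 - <<'E'
from h import *
s=get_image("side"); crop(s,235,135,345,230,6,"pics/s12.png")
E
```

```text
t 15.23 z 0.1607 Fz -0.99 [-1.17 -1.3  -0.41 -1.07] rot [1.931e+00 2.478e+00 1.000e-03]
```

View pics/s12.png

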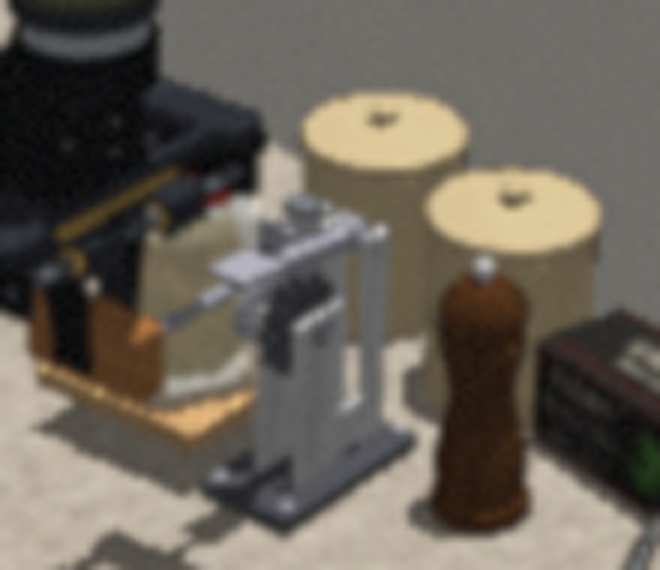

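Request:
{"fn": "play_rows", "kwargs": {
  "series": [0,0,0,0,0,0,0,0,0,0,0,0,0,0,0,0,0,0,0,0,0,0,0,0,0,0,0,0,0,0,0,0,0,0,0,0,0,0,0,0,0,0,0,0,0,0,0,0,0,0,0,0,0,0,0,0,0,0,0,0,0,0,0,0,0,0,0,0,0,0]
}}

```text
time: 16.12
position: [0.5227, -0.0017, 0.1607]
tool_rot: [1.931, 2.478, 0.001]
ft_force: [-0.2, 0.6, -1.0]
grip_width: 0.271
```

Request:
{"fn": "play_rows", "kwargs": {
  "series": [0,0,0,0,0,0,0,0,0,0,0,0,0,0,0,0,0,0,0,0,0,0,0,0,0,0,0,0,0,0,0,0,0,0,0,0,0,0,0,0,0,0,0,0,0,0,0,0,0,0,0,0,0,0,0,0,0,0,0,0,0,0,0,0,0,0,0,0,0,0]
}}

```text
time: 16.95
position: [0.5227, -0.0017, 0.1607]
tool_rot: [1.931, 2.478, 0.001]
ft_force: [-0.5, -0.1, -0.9]
grip_width: 0.268
```

```bash
python3 f.py; python3 - <<'E'
from h import *
s=get_image("side"); crop(s,235,135,345,230,6,"pics/s13.png")
E
```

```text
t 17.1 z 0.1606 Fz -0.72 [-0.9  -0.78 -0.9  -0.29] rot [1.931 2.478 0.   ]
```

Request:
{"fn": "play_rows", "kwargs": {
  "series": [0,0,0,0,0,0,0,0,0,0,0,0,0,0,0,0,0,0,0,0,0,0,0,0,0,0,0,0,0,0,0,0,0,0,0,0,0,0,0,0,0,0,0,0,0,0,0,0,0,0,0,0,0,0,0,0,0,0,0,0,0,0,0,0,0,0,0,0,0,0]
}}

```text
time: 17.98
position: [0.5225, -0.0017, 0.1605]
tool_rot: [-1.931, -2.478, 0.0]
ft_force: [0.7, -0.0, -2.4]
grip_width: 0.272
```

```bash
python3 f.py; python3 - <<'E'
from h import *
s=get_image("side"); crop(s,235,135,345,230,6,"pics/s14.png")
a=np.radians(14);c,sn=np.cos(a),np.sin(a);O=np.array([.6815,.043])
L=lambda x,y,z:[*(O+np.array([c*x-sn*y,sn*x+c*y])),z]
for dz in(0,.07,.08): print(dz,((proj(s,[L(-.05,.036,.09-dz),L(-.05,.156,.09-dz),L(-.05,.036,.084-dz)])-[235,135]+.5)*6-.5).round(0).tolist())
E
```

```text
t 18.13 z 0.1605 Fz -2.74 [-2.35 -2.67 -3.   -2.94] rot [-1.931 -2.478  0.   ]
0 [[187.0, 362.0], [31.0, 293.0], [187.0, 371.0]]
0.07 [[189.0, 468.0], [35.0, 397.0], [189.0, 477.0]]
0.08 [[189.0, 483.0], [36.0, 411.0], [189.0, 492.0]]
```

View pics/s13.png

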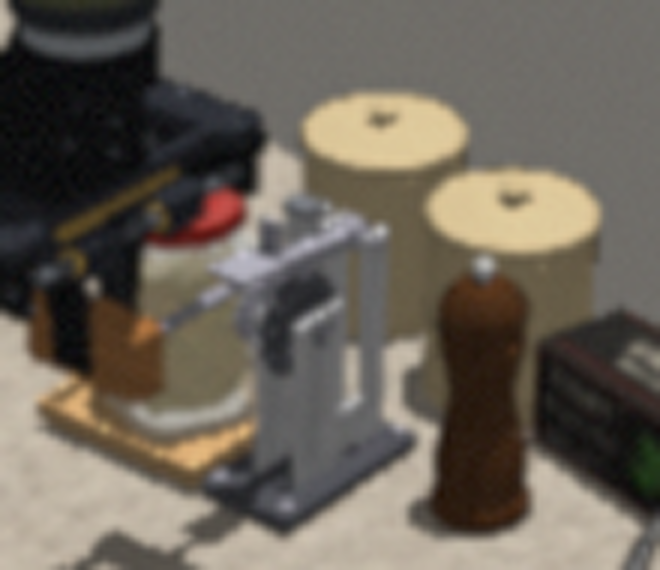

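View pics/s14.png

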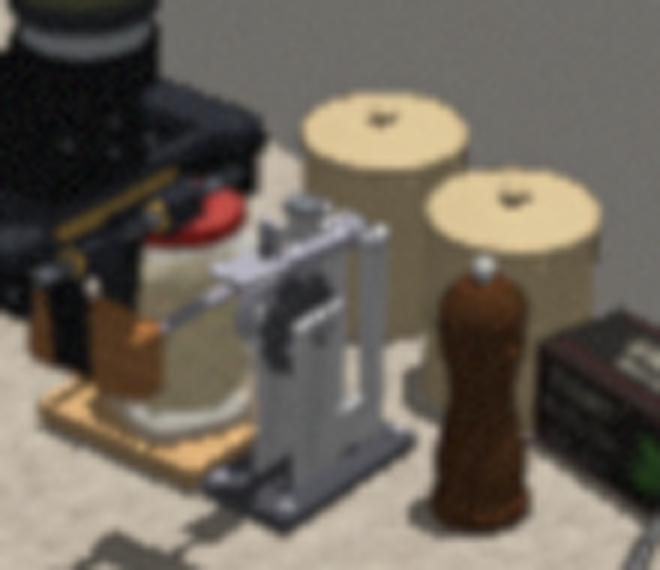

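Request:
{"fn": "play_rows", "kwargs": {
  "series": [0,0,0,0.003,0,0,0,0,0,0,0.007,0,0,0,0,0,0,0.012,0,0,0,0,0,0,0.018,0,0,0,0,0,0,0.026,0,0,0,0,0,0,0.03,0,0,0,0,0,0,0.03,0,0,0]
}}

```text
time: 18.77
position: [0.5217, -0.0018, 0.1291]
tool_rot: [-1.93, -2.477, 0.003]
ft_force: [-0.8, 0.4, -1.1]
grip_width: 0.271
```

Request:
{"fn": "play_rows", "kwargs": {
  "series": [0,0,-0.01,0,0,0,0,0,0,-0.03,0,0,0,0,0,0,-0.05,0,0,0,0,0,0,-0.05,0,0,0,0,0,0,-0.05,0,0,0,0]
}}

```text
time: 19.18
position: [0.4739, -0.0139, 0.1308]
tool_rot: [-1.931, -2.478, -0.003]
ft_force: [0.1, -0.2, -2.0]
grip_width: 0.272
```

```bash
python3 - <<'E'
from h import *
go((.448,-.265,.12),1)
s=get_image("side"); crop(s,235,135,345,230,6,"pics/s15.png")
E
```

```text
t 19.1833 shift [-0.2372 -0.0865  0.0104] turn [ 0.06 -0.08 13.13] F [ 0.14 -0.17 -2.  ] pos [ 0.4739 -0.0139  0.1308] grip 0.272
```

View pics/s15.png

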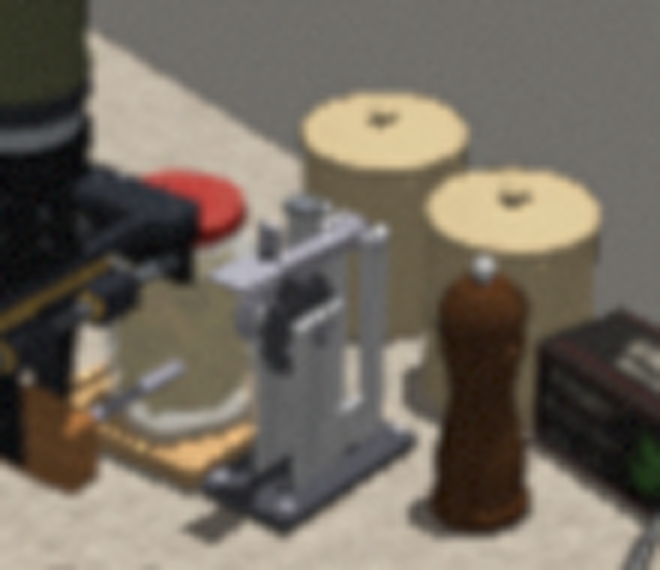

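Request:
{"fn": "play_rows", "kwargs": {
  "series": [0,-0.24,-0.084,0.01,0,0,13,0,-0.24,-0.084,0.01,0,0,13,0,-0.24,-0.084,0.01,0,0,13,0,-0.24,-0.084,0.01,0,0,13,0,-0.24,-0.084,0.01,0,0,13,0,-0.24,-0.084,0.01,0,0,13,0,-0.24,-0.084,0.01,0,0,13,0,-0.24,-0.084,0.01,0,0,13,0,-0.24,-0.084,0.01,0,0,13]
}}

```text
time: 19.98
position: [0.4519, -0.2671, 0.1204]
tool_rot: [2.2, 2.243, -0.001]
ft_force: [-0.2, 1.0, -1.2]
grip_width: 0.274
```

```bash
python3 - <<'E'
from h import *
get_image("top");go((.448,-.265,.0125),1)
d=get_image("wrist"); cv2.imwrite("pics/w9.png",d["frame"][:,:,::-1])
E
```

```text
t 20.0333 shift [ 0.001  -0.0042  0.1078] turn [-0.01 -0.02  0.25] F [ 0.54  0.68 -1.04] pos [ 0.4522 -0.2659  0.1203] grip 0.271
```

View pics/w9.png

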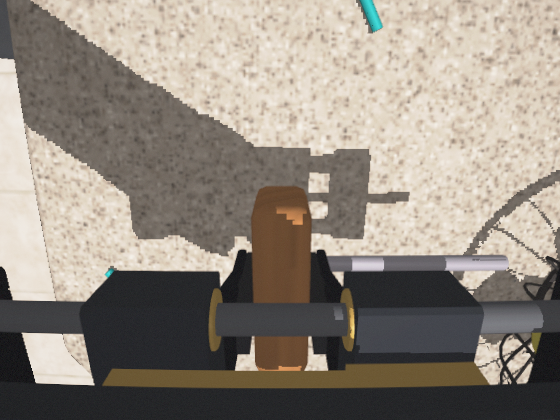

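Area below is free. Lower, slowing near the top.

Request:
{"fn": "play_rows", "kwargs": {
  "series": [0,0,0,0.04,0,0,0,0,0,0,0.075,0,0,0,0,0,0,0.095,0,0,0,0,0,0,0.101,0,0,0,0,0,0,0.104,0,0,0,0,0,0,0.106,0,0,0,0,0,0,0.1075,0,0,0,0,0,0,0.1075,0,0,0]
}}

```text
time: 20.75
position: [0.4526, -0.2673, 0.0142]
tool_rot: [2.197, 2.243, 0.002]
ft_force: [0.1, -0.0, -1.3]
grip_width: 0.274
```

```bash
python3 f.py
```

```text
t 20.9 z 0.0141 Fz -1.26 [-1.31 -1.13 -1.57 -1.02] rot [2.198e+00 2.243e+00 2.000e-03]
```

Request:
{"fn": "play_rows", "kwargs": {
  "series": [0,0,0,0.001,0,0,0,0,0,0,0.0015,0,0,0,0,0,0,0.0015,0,0,0]
}}

```text
time: 21.15
position: [0.4519, -0.2673, 0.0125]
tool_rot: [2.199, 2.243, 0.002]
ft_force: [-1.3, 1.8, 6.1]
grip_width: 0.27
```

```bash
python3 f.py
```

```text
t 21.3 z 0.0125 Fz 5.85 [6.14 6.3  5.89 5.07] rot [2.199e+00 2.243e+00 2.000e-03]
```

On the worktop (contact force reads +6 N). Release slowly, then rise.

Request:
{"fn": "play_rows", "kwargs": {
  "series": [40,0,0,0,0,0,0,40,0,0,0,0,0,0,60,0,0,0,0,0,0,90,0,0,0,0,0,0,90,0,0,0,0,0,0,90,0,0,0,0,0,0,90,0,0,0,0,0,0,90,0,0,0,0,0,0,90,0,0,0,0,0,0,90,0,0,0,0,0,0]
}}

```text
time: 22.13
position: [0.4513, -0.2672, 0.0115]
tool_rot: [-2.199, -2.244, -0.0]
ft_force: [0.1, 0.8, 0.2]
grip_width: 0.873
```

Request:
{"fn": "play_rows", "kwargs": {
  "series": [90,0,0,-0.02,0,0,0,90,0,0,-0.05,0,0,0,90,0,0,-0.09,0,0,0,90,0,0,-0.13,0,0,0,90,0,0,-0.15,0,0,0,90,0,0,-0.15,0,0,0,90,0,0,-0.15,0,0,0]
}}

```text
time: 22.72
position: [0.4522, -0.2673, 0.1626]
tool_rot: [2.197, 2.243, 0.004]
ft_force: [0.6, -0.2, -0.3]
grip_width: 0.898
```

```bash
python3 f.py; python3 - <<'E'
from h import *
cv2.imwrite("pics/w10.png",get_image("wrist")["frame"][:,:,::-1])
s=get_image("side");t=get_image("top"); cv2.imwrite("pics/side10.png",s["frame"][:,:,::-1]);crop(s,235,135,345,230,6,"pics/s16.png");cv2.imwrite("pics/top10.png",t["frame"][:,:,::-1])
E
```

```text
t 22.87 z 0.1611 Fz -0.29 [-0.32 -0.04 -0.27 -0.52] rot [-2.197e+00 -2.242e+00  2.000e-03]
```

View pics/w10.png

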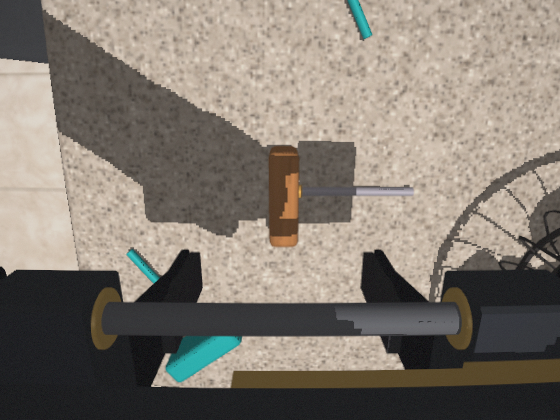

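View pics/s16.png

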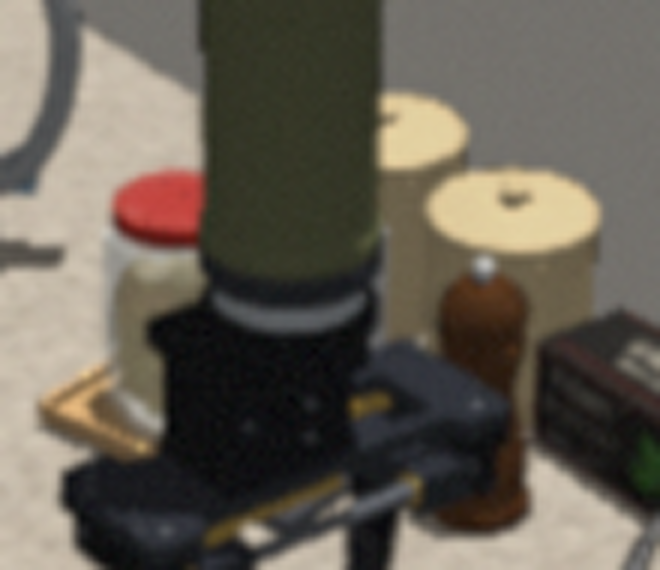

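View pics/top10.png

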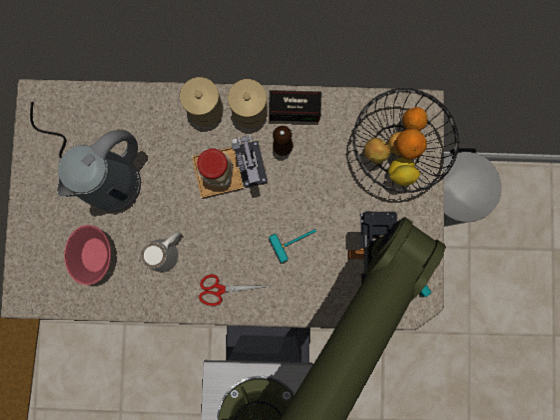

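```bash
python3 -c "
from bench import *
print(get_state()['time']); print(close_job())"
```

```text
23.0167
the job is handed in; nothing more can be done
None
```

I released the pawl with the bar, let the platform sink to its end stop, and laid the bar back on the open worktop. I handed the job in at 23.0 s; no verdict is reported.

- **Lifting the pawl:** The rod tip went about 9–11 mm under the tab. First contact put the tab's underside at about z = 0.146, roughly 10 mm above nominal. The wrist force never read above about 5 N, which includes about 1.3 N of free reading. The wheel came free after roughly 13 mm of lift, and I held the bar there without reaching the hard stop.
- **Platform:** Its corner dropped 118 pixels (in the enlarged side view) against 118 predicted for 80 mm. Two pictures one second apart looked the same, so I took it as resting on the end stop. The jar looks upright on the platform.
- **Bar:** It was set down near where it lay at the start, clear of the lift. I opened the gripper and raised it 15 cm, and the wrist picture shows the bar lying flat on the worktop.
- **Mug and pepper mill:** They appear unmoved in the top view.
- **Not confirmed:** In the last side view the arm hid the pawl and part of the jar. At set-down the bar was pressed on the worktop with about 6–7 N for a moment before release. No check failed.

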